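# Start the downdraft sanding box

## Robot

A 6-joint arm with a two-finger parallel gripper is mounted at the origin on the work surface. World frame = base frame: x ahead of the robot, y to its left, z up, the work surface at z = 0. Lengths are in mm, angles in rad, forces in N, time in s.
With the tool pointing down it reaches from about 250 to 725 mm from the base axis. Payload 9.7 kg.
Tool frame: the origin (TCP) lies at the very end of the fingers, on their centre line; the grasp point (between the pads) lies 19 mm behind it (ctrl.hold_point_z is the z of the grasp point in the tool frame, in mm); z points along the fingers, y is the line along which they close (so a half turn about z gives the same grasp; the last joint's range is limited). The gripper opens to 85 mm and grips with 20 to 120 N. Pads are 22 mm wide; open, the fingers measure 114 mm over their backs; the gripper's body (76 mm by 85 mm) begins 54 mm behind the grasp point. The pads swing forward as they close: fully open they stand 13 mm farther back than shut.
Start: joints at [1.16, 0.087, 0.176, 1.66, 0, 1.571], TCP at [219.636, 504.239, 231.284] pointing down, gripper open.
Joint ranges: [-3.13, 3.13], [-0.85, 1.81], [-1.15, 1.24], [-2.2, 2.28], [-1.44, 1.52], [-3.14, 3.14]. Speed limits (rad/s): [2.22, 2.22, 2.57, 3.14, 3.14, 3.14].

## Interface

Orientations are given as a unit quaternion [w, x, y, z].
In Python, from bench import ctrl gives the robot as it stands.
- The arm moves only by the tool jog_arm, never from a script. Its argument "deltas" is a list of rows, each a list of 7 numbers: the finger opening in mm, from 0 to 85.4, then the shift along the tool's x, y, z in mm, then the turn, a rotation vector about the tool's x, y, z in degrees. A call has 1 to 8 rows; each row is the pose to reach, as a shift and turn from the pose commanded when the call began, along the tool's axes at that moment; what a row does not reach only later rows make up. A row lasts 1/10 s, in which the tool goes at most 50 mm and 8.59 degrees, less where a joint would pass 70% of its speed; a pose out of reach is approached as far as the arm can. A call with a gripper value outside its range is refused whole. The fingers move at their own pace and stop on an object; "force" is the grip in N (left out, the last holds). Time passes only in rows, so rows that repeat a pose let the fingers close. It gives the time, the measured TCP pose, the force, the opening and the grip force at its end, in the units of the state.
- ctrl.get_state(): the state, without advancing time (a new reading comes with each control period).
- ctrl.get_image(name): name is "scene" or "top" or "wrist"; returns a dict with "pixels" (420x560x3 uint8, red, green, blue), "mtx" (3x3 intrinsics, pixels), "R" (3x3) and "t" (3): a world point X has camera coordinates R X + t; the wrist camera has in their place "hand_eye" (4x4, takes a point from camera to tool coordinates, whose origin is the TCP and whose axes are the flange's). Camera axes: x right, y down, z forward; pixel columns grow to the right and rows downward; lengths in mm; the calibration is good to about 2 mm. A picture is of the moment at which its call begins: read the wrist's pose just before it. There is no depth.
- ctrl.finish_job(): hands the job in; it is judged then, once.
The state is a dict: "time_s": time; "joint_pos": joint angles; "joint_vel": joint speeds; "joint_efforts": joint torques, N m; "ee_pos": TCP position; "tool_rot": TCP orientation; "wrist_force": force on the tool from outside, world axes, zero at the start; "torque": the same for the moment, N m; "opening": finger opening in mm; "gripper_force": force on a finger pad.
Only numpy, scipy, OpenCV 4.12 (cv2) and the standard library are available. Lean on these libraries where they do the work, as an engineer would, in place of code of your own. Each camera call takes 0.05 s, during which the arm holds its last target. There are 200 camera calls.

## Task

Get the downdraft sanding box running, using only the fingers: first press the raised half of the wide supply rocker right down to switch it on, then press the low start button fully in and let it spring back, and last push the open dust hood over until it is fully shut over the two buttons. Never press start while the supply is off, and do not press the mushroom stop button or the narrow lamp rocker. Leave the cast, pot, brush and sanding block where they are.

Things in the scene. Friction and masses are not known exactly. Their poses are not given: they have to be found in the camera images.
- sandbox: grey sheet-steel downdraft sanding box fixed on the bench, 440 mm deep (x), 520 mm wide (y). Origin: centre of its underside, on the bench; x points away from the operator's side, z up. The front 120 mm is a flat control ledge 100 mm high, carrying two grey enclosures side by side, 200 mm apart; behind it is the slotted grate, 130 mm high, with a back lip 180 mm high
- supply_box: supply box: grey enclosure with two black rockers, 84 mm deep (x), 130 mm wide (y), 28 mm high, standing on the left or the right of the control ledge, square to the sanding box. Origin: centre of its underside; flat top 128 mm above the bench
- starter_box: starter box: equal grey enclosure on the other side of the ledge, with two black round buttons and the dust hood. Origin: centre of its underside; flat top 128 mm above the bench
- supply (a joint): wide supply rocker, the wider of the two on the supply box (black cap 50 mm long in x, 32 mm wide): 0 = off, far half's end about 24 mm above the enclosure's top; 0.42 rad = on, far half level, its top 14 mm above the enclosure's top. About 3 to 5 N on the far half moves it; it stays where it is left
- supply_far_half (a point): point on the top face of the supply rocker's far half (the half away from the operator, raised when off), 13 mm beyond the rocker's pivot, middle of its width; it moves with the rocker and sinks about 5 mm from off to on. Its attitude with the rocker off is that of the box (x away from the operator, z up)
- lamp (a joint): narrow lamp rocker beside the supply rocker on the same enclosure (same length, 14 mm wide, 64 mm to the -y side of it centre to centre), 0 = off. To be left alone
- lamp_far_half (a point): the same point on the narrow lamp rocker
- start (a joint): start button: low flat round cap, 26 mm across, top 12.5 mm above the enclosure's top; 0 = out, 0.006 m = fully in. Sprung: starts to move at about 2 N, fully in at about 6.5 N, comes back when released
- start_top (a point): centre of the start button's top face, on the +y side of the starter box; moves with the button
- stop (a joint): mushroom stop button, 40 mm across, 19 mm high, same spring and travel; 0 = out. Not to be pressed
- stop_top (a point): centre of the mushroom's top, 58 mm to the -y side of the start button
- hood (a joint): grey dust hood, a shallow tray 74 mm long, 124 mm wide, 23 mm deep, hinged along the far edge of the starter box: 0 = fully shut, pi/2 = upright; starts open at 1.75 to 2.05 rad, leaning away from the operator. Stiff hinge, stays at any angle; about 2 N at the free edge moves it. To shut, the free edge comes over towards the operator (-x) and down; shut, its top is 24 mm above the enclosure's
- hood_hinge (a point): fixed point on the hinge line, middle of its width, 1 mm above the top of the starter box; attitude that of the box (x away from the operator, y along the hinge, z up)
- hood_edge (a point): middle of the hood's free edge on its outer face, 74 mm along the hood from the hinge and 23 mm to its outside; moves with the hood. A thumb tab 30 mm wide stands 11 mm out from the edge at rim level. The outer face, a flat plate, looks up when shut and away from the operator when open; attitude: x from the free edge to the hinge, z out of the outer face
- cast: bystander: loose lumpy plaster cast with a branch in it, about 85 x 200 x 55 mm, 0.8 kg, on the grate; origin at its underside
- pot: bystander: white ceramic pot, 68 mm across, 60 mm high, on one end of the control ledge; origin at its underside
- brush: bystander: wooden-handled brush, 190 mm long, lying on the grate
- sanding_block: bystander: cork sanding block, 85 x 52 x 30 mm, on the other end of the control ledge; origin at its underside

How it is judged:
By the outcome, as a careful person would: the job done as asked, in the order asked, and still so for the second after the job is handed in, with the robot touching nothing.
It also fails if it takes over 48 s, if anything falls off the work surface, if the arm or the gripper's body presses on something with over 40 N, if the wrist force passes 120 N, or if a joint passes its speed limit or range.

## Working session

There is one attempt and no reset: what is moved stays moved. The work goes in short steps, Python scripts to look and compute and a tool call to move; the robot and the scene stay as the last step left them, time stands still between calls to the robot, and variables do not carry over. Pictures are saved under pics/ and viewed, at most 10 in all, crops included, and the job is handed in when it is done.

Besides the shell and the picture viewer there is one more tool, called after "Emit:" as name(argument=value, ...), one argument or row to a line, values as JSON. jog_arm: Moves the arm, as the interface text tells. Its arguments: {"type":"object","properties":{"deltas":{"type":"array"},"force":{"type":"number"}},"required":["deltas"]}

```bash
mkdir -p pics; cat > h.py <<'E'
import numpy as np, cv2
from bench import ctrl
from scipy.spatial.transform import Rotation as Ro
def grab(n,fn):
    s=ctrl.get_state(); im=ctrl.get_image(n); cv2.imwrite(fn,im["pixels"][:,:,::-1]); 
    if "R" in im: R,t=np.array(im["R"]),np.array(im["t"])
    else:
        H=np.array(im["hand_eye"]); q=s["tool_rot"]; Rt=Ro.from_quat([q[1],q[2],q[3],q[0]]).as_matrix()
        Rc=Rt@H[:3,:3]; c=Rt@H[:3,3]+s["ee_pos"]; R=Rc.T; t=-R@c
    np.savez(fn+".npz",K=im["mtx"],R=R,t=t); return s
def ray(fn,u,v,z):
    d=np.load(fn+".npz"); K,R,t=d["K"],d["R"],d["t"]
    r=R.T@np.linalg.solve(K,[u,v,1]); c=-R.T@t; return c+r*(z-c[2])/r[2]
def proj(fn,X):
    d=np.load(fn+".npz"); p=d["K"]@(d["R"]@np.array(X)+d["t"]); return p[:2]/p[2]
E
python3 - <<'E'
from h import *
for n in("top","scene"): s=grab(n,f"pics/{n}1.png")
print(s["ee_pos"],s["tool_rot"],s["opening"],s["time_s"])
for n in("top","scene"):
    d=np.load(f"pics/{n}1.png.npz"); print(n,-d["R"].T@d["t"])
E
```

```text
[219.54666731 504.03274634 230.6044849 ] [-1.34772135e-04  2.03955970e-01  9.78979859e-01 -6.17161810e-04] 85.41499595813363 0.05
top [496.00422674   4.89894232 977.69630813]
scene [1082.49283732 -452.56240379 1130.48051322]
```

View pics/top1.png

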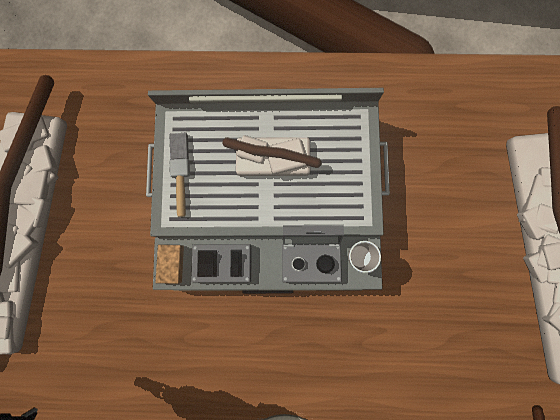

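View pics/scene1.png

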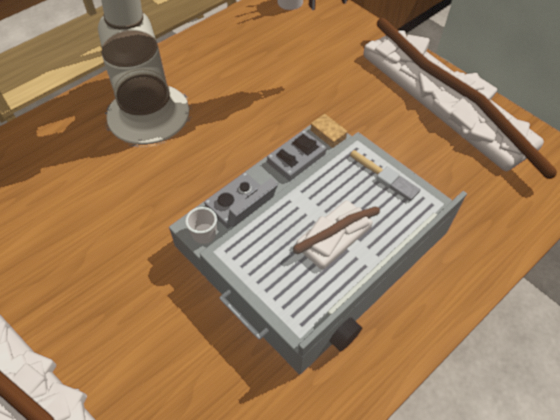

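The top view shows the supply box on the left (+y), with the wide rocker at (207,263) and the lamp rocker at (237,263). On the starter box, start is at (299,264) and stop at (325,264). The hood stands open at about (313,235), the pot is at (365,257) and the block at (168,265). The scene view agrees with this.

```bash
python3 - <<'E'
from h import *
f="pics/top1.png"; im=cv2.imread(f)
m=(im.max(2)<50).astype(np.uint8); m[:240]=0;m[285:]=0;m[:,:190]=0;m[:,350:]=0
n,l,st,c=cv2.connectedComponentsWithStats(m)
for i in range(1,n):
    if st[i,4]>30: print(st[i],c[i],ray(f,*c[i],142).round(1))
for u,v,z in((152,236,130),(382,236,130),(154,290,100),(381,290,100),(150,91,180),(383,90,180)): print(ray(f,u,v,z).round(1))
E
```

```text
[250 245   1  37  37] [250. 263.] [478.3  85.4 142. ]
[197 251  20  26 427] [207.00936768 262.90866511] [476.3 178.9 142. ]
[231 250  11  27 261] [236.03831418 263.04597701] [477.5 115.7 142. ]
[316 255  19  18 220] [325.14090909 263.41818182] [481.1 -77.1 142. ]
[293 259  11  11  88] [298.21590909 263.79545455] [479.  -19.1 142. ]
[532.5 307.4 130. ]
[ 543.5 -202.9  130. ]
[411.9 305.4 100. ]
[ 424.3 -206.5  100. ]
[849.8 315.4 180. ]
[ 858.9 -196.9  180. ]
```

```bash
cat >> h.py <<'E'
def to_tool(X):  # world shift from the measured pose, in tool axes
    s=ctrl.get_state(); q=s["tool_rot"]; Rt=Ro.from_quat([q[1],q[2],q[3],q[0]]).as_matrix()
    return Rt.T@(np.array(X)-s["ee_pos"])
E
python3 - <<'E'
from h import *
i=ctrl.get_image("wrist"); print(np.array(i["hand_eye"]).round(2),i["mtx"])
print(to_tool([470,170,290]).round(1))
E
```

```text
[[-0.0000e+00 -9.4000e-01 -3.3000e-01  8.4530e+01]
 [ 1.0000e+00 -0.0000e+00 -0.0000e+00  6.0000e-02]
 [ 0.0000e+00 -3.3000e-01  9.4000e-01 -1.4267e+02]
 [ 0.0000e+00  0.0000e+00  0.0000e+00  1.0000e+00]] [[343.96226905   0.         273.92152195]
 [  0.         343.96226905 211.45848563]
 [  0.           0.           1.        ]]
[-363.  -206.4  -59.1]
```

Emit:
jog_arm(
  deltas=[
    [0, -399, -289, -59, 0, 0, -24.8],
    [0, -399, -289, -59, 0, 0, -24.8],
    [0, -399, -289, -59, 0, 0, -24.8],
    [0, -399, -289, -59, 0, 0, -24.8],
    [0, -399, -289, -59, 0, 0, -24.8],
    [0, -399, -289, -59, 0, 0, -24.8],
    [0, -399, -289, -59, 0, 0, -24.8],
    [0, -399, -289, -59, 0, 0, -24.8],
  ],
  force=40,
)

```text
time_s: 0.95
ee_pos: [417.7, 167.7, 278.1]
tool_rot: [0.0, -0.011, 1.0, 0.0]
wrist_force: [1.0, 1.3, 0.4]
opening: 0.2
gripper_force: 0.0
```

```bash
python3 - <<'E'
from h import *
s=ctrl.get_state(); q=s["tool_rot"]; R=Ro.from_quat([q[1],q[2],q[3],q[0]]).as_matrix()
print(s["time_s"],s["ee_pos"],s["joint_pos"],R.round(3),to_tool([470,80,290]).round(1))
E
```

```text
0.95 [417.73947843 167.71056939 278.11860331] [ 3.81743451e-01 -1.27364322e-01  5.72499966e-02  1.75505711e+00
  4.89158126e-05  3.59526388e-01] [[-1.    -0.022  0.   ]
 [-0.022  1.     0.   ]
 [-0.     0.    -1.   ]] [-50.3 -88.8 -11.9]
```

Emit:
jog_arm(
  deltas=[
    [0, -50, -89, -12, 0, 0, 0],
    [0, -50, -89, -12, 0, 0, 0],
    [0, -50, -89, -12, 0, 0, 0],
    [0, -50, -89, -12, 0, 0, 0],
    [0, -50, -89, -12, 0, 0, 0],
  ],
)

```text
time_s: 1.45
ee_pos: [468.8, 82.4, 289.6]
tool_rot: [-0.0, -0.011, 1.0, 0.0]
wrist_force: [-0.5, 0.1, -0.1]
opening: -0.2
gripper_force: 0.0
```

```bash
python3 - <<'E'
from h import *
s=grab("wrist","pics/w1.png"); print(s["ee_pos"],s["joint_vel"].max() if hasattr(s["joint_vel"],"max") else 0)
E
```

```text
[468.77238789  82.35886854 289.61746529] 0.022563842037987333
```

View pics/w1.png

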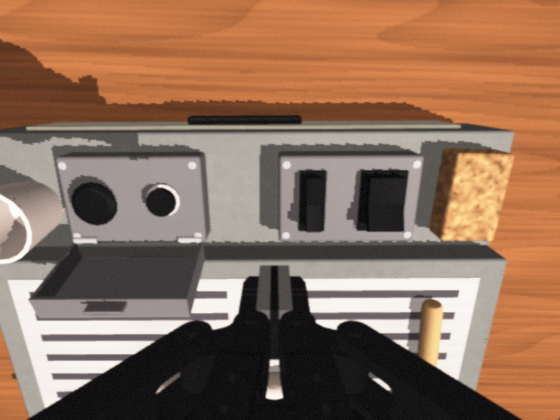

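The wrist view has +x downward and +y to the right. Stop is at (94,203), start at (162,202), lamp at (313,200) and the wide rocker at (383,200). The hinge knuckles are at (87,240) and (190,239), and the open hood has its free edge and tab near v≈310.

```bash
python3 - <<'E'
from h import *
f="pics/w1.png"; im=cv2.imread(f)
m=(im.max(2)<40).astype(np.uint8); m[:165]=0;m[236:]=0
n,l,st,c=cv2.connectedComponentsWithStats(m)
for i in range(1,n):
    if st[i,4]>100: print(st[i],c[i].round(1),ray(f,*c[i],141).round(1))
print("corners",[ray(f,u,v,128).round(1) for u,v in((58,154),(204,152),(208,240),(280,152),(420,152),(420,241),(279,241))])
print("knuckles",[ray(f,u,v,129).round(1) for u,v in((87,240),(190,239))])
for th in(1.75,1.9,2.05):
    L=74; hx=522
    for n in(0,23):
        x=hx-L*np.cos(th)+n*np.sin(th); z=129+L*np.sin(th)+n*np.cos(th); print(th,n,x,z,proj(f,[x,-46,z]).round(0),proj(f,[x,-108,z]).round(0))
E
```

```text
[ 299  171   26   60 1290] [311.4 197.9] [471.9 115.4 141. ]
[ 357  170   50   61 2528] [380.4 201. ] [473.4 176.8 141. ]
[  72  183   44   41 1377] [ 93.4 202.9] [480.8 -78.  141. ]
[147 189  28  27 564] [160.3 201.8] [478.4 -18.4 141. ]
corners [array([ 440.2, -109.6,  128. ]), array([435.6,  19.7, 128. ]), array([520.3,  19.8, 128. ]), array([434.1,  86.8, 128. ]), array([431.4, 210.5, 128. ]), array([516.9, 224.3, 128. ]), array([519.9,  88.3, 128. ])]
knuckles [array([522.4, -96.2, 129. ]), array([519.2,   2.8, 129. ])]
1.75 0 535.1902081180624 201.81496006867133 [106. 295.] [ 26. 293.]
1.75 23 557.8218848961629 197.715300788733 [113. 316.] [ 35. 315.]
1.9 0 545.9234279478992 199.02620648886867 [110. 304.] [ 31. 303.]
1.9 23 567.6883299647097 191.5905464510081 [117. 322.] [ 43. 320.]
2.05 0 556.1193791618767 194.66481527886978 [114. 312.] [ 37. 311.]
2.05 23 576.5287136404444 184.06014337720538 [123. 325.] [ 50. 323.]
```

Emit:
jog_arm(
  deltas=[
    [0, -22, 95, 40, 0, 0, 0],
    [0, -22, 95, 40, 0, 0, 0],
    [0, -22, 95, 85, 0, 0, 0],
    [0, -22, 95, 115, 0, 0, 0],
    [0, -22, 95, 125, 0, 0, 0],
    [0, -22, 95, 125, 0, 0, 0],
    [0, -22, 95, 125, 0, 0, 0],
  ],
)

```text
time_s: 2.2
ee_pos: [489.3, 177.7, 166.7]
tool_rot: [0.001, -0.011, 1.0, 0.0]
wrist_force: [-0.1, 0.2, -0.1]
opening: 0.3
gripper_force: 0.0
```

Emit:
jog_arm(
  deltas=[
    [0, 0, 0, 8, 0, 0, 0],
    [0, 0, 0, 13, 0, 0, 0],
    [0, 0, 0, 17, 0, 0, 0],
    [0, 0, 0, 20, 0, 0, 0],
    [0, 0, 0, 22, 0, 0, 0],
    [0, 0, 0, 24, 0, 0, 0],
    [0, 0, 0, 25, 0, 0, 0],
    [0, 0, 0, 25, 0, 0, 0],
  ],
)

```text
time_s: 3.0
ee_pos: [489.7, 177.2, 141.8]
tool_rot: [0.001, -0.011, 1.0, 0.0]
wrist_force: [-0.6, -1.3, 14.7]
opening: -0.1
gripper_force: 7.4
```

Emit:
jog_arm(
  deltas=[
    [0, 0, 0, 1, 0, 0, 0],
    [0, 0, 0, 1, 0, 0, 0],
    [0, 0, 0, -20, 0, 0, 0],
    [0, 0, 0, -70, 0, 0, 0],
    [0, 15, -96, -120, 0, 0, 0],
    [0, 15, -96, -148, 0, 0, 0],
    [0, 15, -96, -148, 0, 0, 0],
    [0, 15, -96, -148, 0, 0, 0],
  ],
)

```text
time_s: 3.8
ee_pos: [476.4, 79.3, 290.6]
tool_rot: [0.002, -0.01, 1.0, 0.0]
wrist_force: [0.2, -1.0, -0.1]
opening: 0.1
gripper_force: 0.0
```

```bash
python3 - <<'E'
from h import *
s=grab("wrist","pics/w2.png"); print(s["ee_pos"],s["time_s"])
a=cv2.imread("pics/w1.png")[140:260,260:440];b=cv2.imread("pics/w2.png")[140:260,260:440]
cv2.imwrite("pics/cmp.png",cv2.resize(np.vstack([a,b]),None,fx=2.4,fy=2.4))
E
```

```text
[476.41462566  79.29159464 290.56366834] 3.8
```

View pics/cmp.png

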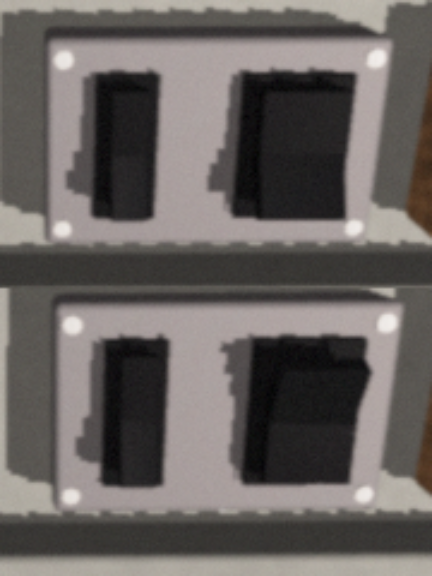

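The supply rocker has flipped: its near half is now raised. The lamp rocker is unchanged. Next is start.

Emit:
jog_arm(
  deltas=[
    [0, 0, -50, 20, 0, 0, 0],
    [0, 0, -98, 50, 0, 0, 0],
    [0, 0, -98, 90, 0, 0, 0],
    [0, 0, -98, 120, 0, 0, 0],
    [0, 0, -98, 130, 0, 0, 0],
    [0, 0, -98, 130, 0, 0, 0],
    [0, 0, -98, 130, 0, 0, 0],
  ],
)

```text
time_s: 4.55
ee_pos: [478.7, -16.4, 158.8]
tool_rot: [0.0, -0.012, 1.0, 0.0]
wrist_force: [-0.1, -0.7, -0.9]
opening: -0.0
gripper_force: 0.0
```

Emit:
jog_arm(
  deltas=[
    [0, 0, -2, 8, 0, 0, 0],
    [0, 0, -2, 15, 0, 0, 0],
    [0, 0, -2, 18, 0, 0, 0],
    [0, 0, -2, 20, 0, 0, 0],
    [0, 0, -2, 22, 0, 0, 0],
    [0, 0, -2, 24, 0, 0, 0],
    [0, 0, -2, 25, 0, 0, 0],
    [0, 0, -2, 25, 0, 0, 0],
  ],
)

```text
time_s: 5.35
ee_pos: [478.6, -19.0, 134.5]
tool_rot: [0.001, -0.011, 1.0, 0.0]
wrist_force: [-4.1, 0.8, 14.4]
opening: -0.3
gripper_force: 6.7
```

Emit:
jog_arm(
  deltas=[
    [0, 0, 0, 1, 0, 0, 0],
    [0, 0, 0, 0, 0, 0, 0],
    [0, 0, 0, -10, 0, 0, 0],
    [0, 0, 0, -50, 0, 0, 0],
    [0, 0, 0, -100, 0, 0, 0],
    [0, 0, 0, -140, 0, 0, 0],
    [0, 0, 0, -140, 0, 0, 0],
  ],
)

```text
time_s: 6.05
ee_pos: [479.6, -19.2, 278.5]
tool_rot: [0.004, -0.011, 1.0, -0.0]
wrist_force: [0.8, -0.6, -0.2]
opening: -0.1
gripper_force: 0.0
```

```bash
python3 - <<'E'
from h import *
s=grab("wrist","pics/w3.png"); print(s["ee_pos"],s["time_s"])
E
```

```text
[479.61963848 -19.20652153 278.49292128] 6.05
```

View pics/w3.png

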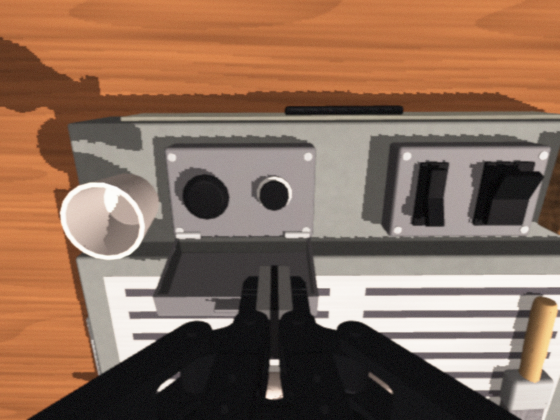

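Start at (274,193) has sprung back, and the supply rocker at (510,195) is still on. The hood at (240,280) hasn't moved. I'll go over and behind it.

Emit:
jog_arm(
  deltas=[
    [0, -40, -30, 0, 0, 0, 0],
    [0, -80, -30, 0, 0, 0, 0],
    [0, -120, -30, 0, 0, 0, 0],
    [0, -120, -30, 0, 0, 0, 0],
    [0, -120, -30, 30, 0, 0, 0],
    [0, -120, -30, 65, 0, 0, 0],
    [0, -120, -30, 100, 0, 0, 0],
    [0, -120, -30, 100, 0, 0, 0],
  ],
)

```text
time_s: 6.9
ee_pos: [596.0, -46.2, 166.9]
tool_rot: [-0.005, -0.011, 1.0, 0.0]
wrist_force: [-0.8, -0.7, -0.0]
opening: 0.3
gripper_force: 0.0
```

```bash
python3 - <<'E'
from h import *
s=ctrl.get_state(); print(s["ee_pos"],s["time_s"],s["wrist_force"])
L=55;hx,hz=521,129
for th in np.arange(1.9,-0.05,-.1):
    c=[hx-L*np.cos(th)+23*np.sin(th)+11,-46,hz+L*np.sin(th)+23*np.cos(th)]
    print(round(th,1),np.round(c),to_tool(c).round(0))
E
```

```text
[595.96295447 -46.24309904 166.86567657] 6.9 [-0.79467759 -0.68474363 -0.01436373]
1.9 [572. -46. 174.] [24.  1. -7.]
1.8 [567. -46. 177.] [ 29.   1. -10.]
1.7 [562. -46. 181.] [ 34.   1. -13.]
1.6 [557. -46. 183.] [ 40.   1. -16.]
1.5 [551. -46. 185.] [ 45.   1. -18.]
1.4 [545. -46. 187.] [ 51.   1. -20.]
1.3 [539. -46. 188.] [ 57.   2. -21.]
1.2 [534. -46. 189.] [ 63.   2. -21.]
1.1 [528. -46. 188.] [ 69.   2. -21.]
1.0 [522. -46. 188.] [ 74.   2. -20.]
0.9 [516. -46. 186.] [ 80.   2. -19.]
0.8 [510. -46. 184.] [ 86.   2. -17.]
0.7 [505. -46. 182.] [ 91.   2. -14.]
0.6 [500. -46. 179.] [ 96.   2. -11.]
0.5 [495. -46. 176.] [101.   2.  -8.]
0.4 [490. -46. 172.] [106.   3.  -4.]
0.3 [486. -46. 167.] [110.   3.   1.]
0.2 [483. -46. 162.] [113.   3.   5.]
0.1 [480. -46. 157.] [116.   3.  11.]
-0.0 [477. -46. 152.] [119.   3.  16.]
```

Emit:
jog_arm(
  deltas=[
    [0, 24, 1, -7, 0, 0, 0],
    [0, 34, 1, -13, 0, 0, 0],
    [0, 42, 1, -17, 0, 0, 0],
    [0, 51, 2, -20, 0, 0, 0],
    [0, 60, 2, -21, 0, 0, 0],
    [0, 69, 2, -21, 0, 0, 0],
    [0, 74, 2, -20, 0, 0, 0],
    [0, 74, 2, -20, 0, 0, 0],
  ],
)

```text
time_s: 7.7
ee_pos: [524.3, -46.0, 192.7]
tool_rot: [-0.0, -0.011, 1.0, 0.0]
wrist_force: [0.3, 0.1, -0.5]
opening: 0.0
gripper_force: 0.0
```

```bash
python3 - <<'E'
from h import *
s=ctrl.get_state(); print(s["ee_pos"],s["time_s"],s["wrist_force"])
L=55;hx,hz=521,129
for th in np.arange(1.0,-0.05,-.1):
    c=[hx-L*np.cos(th)+23*np.sin(th)+11,-46,hz+L*np.sin(th)+23*np.cos(th)]
    print(round(th,1),to_tool(c).round(0))
E
```

```text
[524.2930192  -46.04226903 192.70183741] 7.7 [ 0.33445774  0.0713658  -0.49157167]
1.0 [3. 0. 5.]
0.9 [8. 0. 6.]
0.8 [14.  0.  8.]
0.7 [20.  0. 11.]
0.6 [25.  1. 14.]
0.5 [30.  1. 17.]
0.4 [34.  1. 21.]
0.3 [38.  1. 25.]
0.2 [42.  1. 30.]
0.1 [45.  1. 35.]
0.0 [47.  1. 41.]
```

Emit:
jog_arm(
  deltas=[
    [0, 8, 0, 6, 0, 0, 0],
    [0, 14, 0, 8, 0, 0, 0],
    [0, 20, 0, 11, 0, 0, 0],
    [0, 25, 0, 14, 0, 0, 0],
    [0, 30, 0, 17, 0, 0, 0],
    [0, 34, 0, 21, 0, 0, 0],
    [0, 38, 0, 25, 0, 0, 0],
    [0, 42, 0, 30, 0, 0, 0],
  ],
)

```text
time_s: 8.5
ee_pos: [482.7, -47.0, 162.5]
tool_rot: [-0.0, -0.011, 1.0, -0.0]
wrist_force: [-0.3, -0.4, 2.0]
opening: 0.6
gripper_force: 0.5
```

Emit:
jog_arm(
  deltas=[
    [0, 3, 0, 4, 0, 0, 0],
    [0, 5, 0, 7, 0, 0, 0],
    [0, 7, 0, 9, 0, 0, 0],
    [0, 8, 0, 10.5, 0, 0, 0],
    [0, 8, 0, 11.5, 0, 0, 0],
    [0, 8, 0, 12, 0, 0, 0],
    [0, 8, 0, 12, 0, 0, 0],
  ],
)

```text
time_s: 9.2
ee_pos: [474.9, -47.1, 152.0]
tool_rot: [0.0, -0.011, 1.0, -0.0]
wrist_force: [-3.9, 0.3, 9.8]
opening: 0.3
gripper_force: 4.7
```

Emit:
jog_arm(
  deltas=[
    [0, 0, 0, 1, 0, 0, 0],
    [0, 0, 0, 1.5, 0, 0, 0],
    [0, 0, 0, 0, 0, 0, 0],
    [0, 0, 0, -20, 0, 0, 0],
    [0, 0, 30, -70, 0, 0, 0],
    [0, 0, 120, -110, 0, 0, 0],
    [0, 0, 120, -135, 0, 0, 0],
    [0, 0, 120, -135, 0, 0, 0],
  ],
)

```text
time_s: 10.0
ee_pos: [472.6, 75.3, 288.9]
tool_rot: [0.002, -0.012, 1.0, 0.001]
wrist_force: [0.8, 0.1, 0.1]
opening: -0.0
gripper_force: 0.0
```

```bash
python3 - <<'E'
from h import *
s=grab("wrist","pics/w4.png"); print(s["ee_pos"],s["time_s"])
f="pics/w4.png"
print("shut hood top edge should be at",[proj(f,[446.5,y,152]).round(0) for y in(-108,16)],[proj(f,[521,y,152]).round(0) for y in(-108,16)])
E
```

```text
[472.59369049  75.27392664 288.86432232] 10.0
shut hood top edge should be at [array([ 51., 161.]), array([203., 165.])] [array([ 67., 244.]), array([206., 247.])]
```

View pics/w4.png

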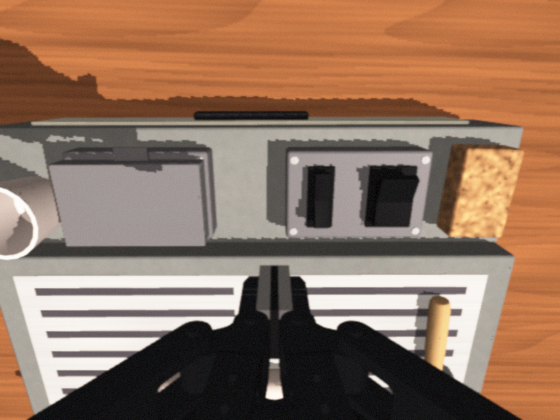

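The hood is flat over the buttons. Its edge runs from (51,161) to (203,161), where a shut hood should appear. The supply rocker at (392,195) is on, the lamp rocker is untouched, and the block and brush are where they were.

```bash
python3 -c "
from bench import ctrl
print(ctrl.finish_job())"
```

```text
the job is handed in; nothing more can be done
None
```

I switched the supply on, pressed start fully in and let it spring back, then pushed the hood fully shut over the two buttons. I handed the job in at about 10 s, without pressing the stop button or lamp rocker or touching the loose items.

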